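# Fill the turner's knob tray

### The arm

A 6-joint arm with a two-finger parallel gripper is mounted at the origin on the work surface. World frame = base frame: x ahead of the robot, y to its left, z up, the work surface at z = 0. Lengths are in mm, angles in rad, forces in N, time in s.
With the tool pointing down it reaches from about 400 to 925 mm from the base axis. Payload 12.5 kg.
Tool frame: the origin (TCP) lies between the finger pads; the fingertips stand 19 mm ahead of it and the grasp point (between the pads) is the TCP (env.tips_ahead is the distance from the TCP to the fingertips, in mm); z points along the fingers, y is the line along which they close (so a half turn about z gives the same grasp; the last joint's range is limited). The gripper opens to 95 mm and grips with 3 to 60 N. Pads are 20 mm wide; open, the fingers measure 119 mm over their backs; the gripper's body (75 mm by 180 mm) begins 59 mm behind the grasp point.
Start: joints at [-1.283, 0.491, 1.559, -0, 1.092, -0.106], TCP at [239.836, -577.168, 233.661] pointing down, gripper open.
Joint ranges: [-3.1, 3.1], [-0.84, 2.19], [0.05, 2.79], [-1.13, 4.28], [0.06, 2.93], [-2.69, 2.69]. Speed limits (rad/s): [2.22, 2.22, 2.79, 3.14, 3.14, 3.14].

### API

Orientations are given as [roll, pitch, yaw] about the fixed x, y, z axes, in that order (R = Rz(yaw) Ry(pitch) Rx(roll)).
In Python, from cell import env gives the robot as it stands.
- The arm moves only by the shell command python3 -m crank 'ROWS'. ROWS is JSON, a list of rows, each a list of 5 numbers: the shift along the tool's x, y, z in mm, then the turn about the tool's z in degrees, then the finger opening in mm, from 0 to 95.1. In form: [[dx, dy, dz, yaw, grip], ...]. A call has 1 to 10 rows; each row is the pose to reach, as a shift and turn from the pose commanded when the call began, along the tool's axes at that moment; what a row does not reach only later rows make up. A row lasts 1/12 s, in which the tool goes at most 41.7 mm and 7.16 degrees, less where a joint would pass 70% of its speed; a pose out of reach is approached as far as the arm can. A call with a gripper value outside its range is refused whole. The fingers move at their own pace and stop on an object; the grip force is fixed at half the most. Time passes only in rows, so rows that repeat a pose let the fingers close. It gives the time, the measured TCP pose, the force, the opening and the grip force at its end, in the units of the state.
- env.state(): the state, without advancing time (a new reading comes with each control period).
- env.read_camera(name): name is "side" or "top"; returns a dict with "img" (400x640x3 uint8, blue, green, red), "K" (3x3 intrinsics, pixels), "pose" (4x4, takes a point from camera to world coordinates). Camera axes: x right, y down, z forward; pixel columns grow to the right and rows downward; lengths in mm; the calibration is good to about 2 mm. A picture is of the moment at which its call begins. There is no depth.
- env.job_done(): hands the job in; it is judged then, once.
The state is a dict: "t": time; "joints": joint angles; "qvel": joint speeds; "tau": joint torques, N m; "eef_pos": TCP position; "tcp_rot": TCP orientation; "ft_force": force on the tool from outside, world axes, zero at the start; "moment": the same for the moment, N m; "opening": opening from 0.0 (shut) to 1.0 (fully open); "grip_force": force on a finger pad.
Only numpy, scipy, OpenCV 4.12 (cv2) and the standard library are available. Lean on these libraries where they do the work, as an engineer would, in place of code of your own. Each camera call takes 0.05 s, during which the arm holds its last target. There are 200 camera calls.

### The job

Gather the four round mushroom-shaped drawer knobs from the bench into the square wooden tray: stand each one upright in the round recess of its own size, smallest knob in the smallest recess and so on up to the largest, setting them down gently rather than dropping them. The square-headed unfinished knob and the pointed finial do not belong to the set: leave them standing where they are.

Things in the scene. Friction and masses are not known exactly. Their poses are not given: they have to be found in the camera images.
- knob_small: the smallest of four turned pale-wood drawer knobs, mushroom shape, standing upright and loose: round foot 26 mm across, narrow neck 15 mm, round flat-topped cap 30 mm across whose straight rim runs from 27 to 38 mm above the foot; 44 mm tall. Origin: centre of the underside; z is the knob's axis, up
- knob_medium: the second smallest of four turned pale-wood drawer knobs, mushroom shape, standing upright and loose: round foot 35 mm across, narrow neck 20 mm, round flat-topped cap 40 mm across whose straight rim runs from 33 to 44 mm above the foot; 50 mm tall. Origin: centre of the underside; z is the knob's axis, up
- knob_large: the second largest of four turned pale-wood drawer knobs, mushroom shape, standing upright and loose: round foot 44 mm across, narrow neck 25 mm, round flat-topped cap 50 mm across whose straight rim runs from 39 to 50 mm above the foot; 56 mm tall. Origin: centre of the underside; z is the knob's axis, up
- knob_largest: the largest of four turned pale-wood drawer knobs, mushroom shape, standing upright and loose: round foot 53 mm across, narrow neck 30 mm, round flat-topped cap 60 mm across whose straight rim runs from 45 to 56 mm above the foot; 62 mm tall. Origin: centre of the underside; z is the knob's axis, up
- square_blank: look-alike, stays: an unfinished pale-wood knob with a square head 44 x 44 mm (head from 33 to 55 mm up) on a round foot 40 mm across; 55 mm tall. Origin: centre of the underside; z up
- finial: look-alike, stays: a slender pointed pale-wood finial, round foot 44 mm across, bulb 36 mm, narrowing to a tip 6 mm across; 78 mm tall. Origin: centre of the underside; z up
- insert_small: brown wooden insert 94 mm square with a round recess 48 mm across, 11 mm deep, lined grey, in its middle: the place of the small knob. Four such lie two by two in any order, 96 mm apart, fixed in a fixed pale tray 204 mm square; their tops and its rim are 24 mm above the bench. Origin: centre of the underside, 6 mm above the bench; recess floor 7 mm above it; x, y along the sides, z up
- insert_medium: brown wooden insert 94 mm square with a round recess 58 mm across, 11 mm deep, lined grey, in its middle: the place of the medium knob. Four such lie two by two in any order, 96 mm apart, fixed in a fixed pale tray 204 mm square; their tops and its rim are 24 mm above the bench. Origin: centre of the underside, 6 mm above the bench; recess floor 7 mm above it; x, y along the sides, z up
- insert_large: brown wooden insert 94 mm square with a round recess 68 mm across, 11 mm deep, lined grey, in its middle: the place of the large knob. Four such lie two by two in any order, 96 mm apart, fixed in a fixed pale tray 204 mm square; their tops and its rim are 24 mm above the bench. Origin: centre of the underside, 6 mm above the bench; recess floor 7 mm above it; x, y along the sides, z up
- insert_largest: brown wooden insert 94 mm square with a round recess 78 mm across, 11 mm deep, lined grey, in its middle: the place of the largest knob. Four such lie two by two in any order, 96 mm apart, fixed in a fixed pale tray 204 mm square; their tops and its rim are 24 mm above the bench. Origin: centre of the underside, 6 mm above the bench; recess floor 7 mm above it; x, y along the sides, z up
Not all that is in view belongs to the job. What is shaped like the knob_medium but pink or turquoise is not meant.

How it is judged (in metres and radians):
At the end, for the whole second after the job is handed in: Each knob stands upright (0.1 rad), released and at rest, its foot on the floor of the recess of its own size (2.5 mm in height, middle within 14 mm of the recess's middle); the square-headed blank and the finial stand upright within 20 mm of where they began (horizontal distance between knob_small and insert_small below 0.014 m and z of knob_small in the frame of insert_small between 0.004 and 0.0095 m and angle between each of knob_small, knob_medium, knob_large, knob_largest, square_blank, finial's own z axis and vertical below 0.1 rad and linear speed of each of knob_small, knob_medium, knob_large, knob_largest below 0.02 m/s and contact force between the fingers and knob_small below 0.1 N and horizontal distance between knob_medium and insert_medium below 0.014 m and z of knob_medium in the frame of insert_medium between 0.004 and 0.0095 m and contact force between the fingers and knob_medium below 0.1 N and horizontal distance between knob_large and insert_large below 0.014 m and z of knob_large in the frame of insert_large between 0.004 and 0.0095 m and contact force between the fingers and knob_large below 0.1 N and horizontal distance between knob_largest and insert_largest below 0.014 m and z of knob_largest in the frame of insert_largest between 0.004 and 0.0095 m and contact force between the fingers and knob_largest below 0.1 N and distance of each of square_blank, finial from where it was at the start of the episode below 0.02 m); the robot touches nothing.
It fails at once if a knob is dropped from more than about 2 cm, or knocked flying (faster than 0.6 m/s with no finger on it) ((contact force between the fingers and knob_small below 0.3 N and linear speed of knob_small above 0.6 m/s) or (contact force between the fingers and knob_medium below 0.3 N and linear speed of knob_medium above 0.6 m/s) or (contact force between the fingers and knob_large below 0.3 N and linear speed of knob_large above 0.6 m/s) or (contact force between the fingers and knob_largest below 0.3 N and linear speed of knob_largest above 0.6 m/s)).
It fails at once if the square-headed blank is moved by more than 20 mm or toppled (distance of square_blank from where it was at the start of the episode above 0.02 m or angle between square_blank's own z axis and vertical above 0.5 rad).
It fails at once if the pointed finial is moved by more than 20 mm or toppled (distance of finial from where it was at the start of the episode above 0.02 m or angle between finial's own z axis and vertical above 0.5 rad).
It also fails if it takes over 96 s, if anything falls off the work surface, if the arm or the gripper's body presses on something with over 40 N, if the wrist force passes 120 N, or if a joint passes its speed limit or range.

## Working session

There is one attempt and no reset: what is moved stays moved. The work goes in short steps, Python scripts to look and compute and a shell command to move; the robot and the scene stay as the last step left them, time stands still between calls to the robot, and variables do not carry over. Pictures are saved under pics/ and viewed, at most 14 in all, crops included, and the job is handed in when it is done.

```bash
mkdir -p pics; ls; python3 - <<'E'
from cell import env
import cv2
for n in("top","side"):
    c=env.read_camera(n); cv2.imwrite(f"pics/{n}0.png",c["img"]); print(n,c["K"].tolist(),c["pose"].round(3).tolist())
s=env.state(); print(s["t"],s["eef_pos"],s["tcp_rot"],s["opening"])
E
```

```text
pics
top [[496.20298570658537, 0.0, 324.21823288205377], [0.0, 496.20298570658537, 207.8844625506558], [0.0, 0.0, 1.0]] [[-0.011, -0.991, 0.135, 348.883], [-1.0, 0.012, 0.011, 59.628], [-0.013, -0.135, -0.991, 1125.374], [0.0, 0.0, 0.0, 1.0]]
side [[435.57522416029764, 0.0, 325.9711808613567], [0.0, 435.57522416029764, 200.67249957088205], [0.0, 0.0, 1.0]] [[-0.882, -0.306, 0.358, 80.077], [-0.471, 0.548, -0.692, 851.618], [0.015, -0.779, -0.627, 754.014], [0.0, 0.0, 0.0, 1.0]]
0.1 [ 239.76392967 -576.97440417  233.128575  ] [-3.14061000e+00 -1.27111862e-04  3.93752510e-01] 1.002660728427256
```

View pics/top0.png

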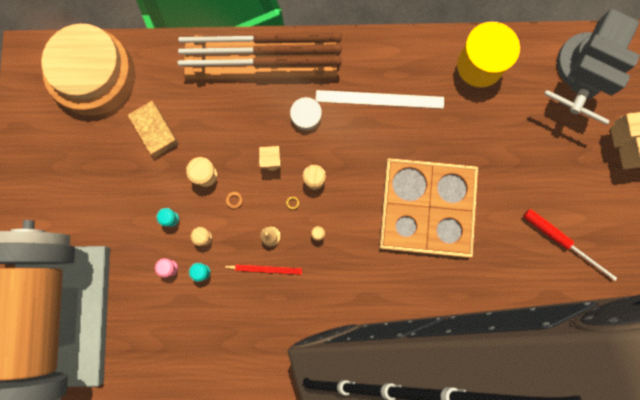

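View pics/side0.png

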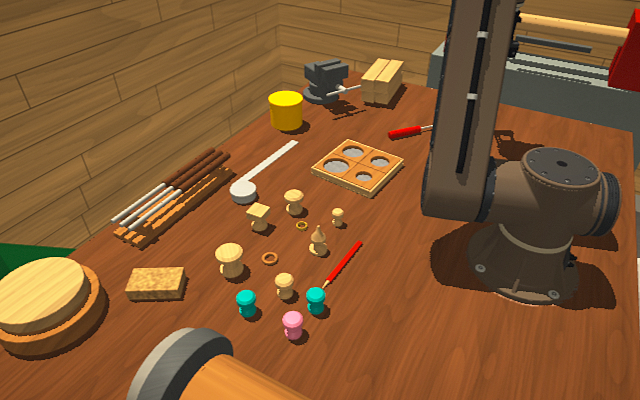

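The side view (first knobs and tray, upper middle) agrees with the top view. Candidates in the top view:
- Round pale knobs: (201,171), (314,177), (201,237) and (318,233).
- Look-alikes that stay: the square blank (269,158), the finial (270,237), turquoise (167,217) and (199,272), and pink (165,268).
- Recesses: (409,184), (452,188), (449,231) and (405,226).

I'll check these choices in a close crop with measurements.

```bash
cat > h.py <<'E'
import numpy as np, cv2
from cell import env
def ray(c,u,v,z):
    d=c["pose"][:3,:3]@np.linalg.solve(c["K"],[u,v,1.]); o=c["pose"][:3,3]
    return o+d*(z-o[2])/d[2]
def blobs(mask,amin):
    cs,_=cv2.findContours(mask,cv2.RETR_EXTERNAL,cv2.CHAIN_APPROX_NONE)
    return [k for k in cs if cv2.contourArea(k)>amin]
E
python3 - <<'E'
from h import *
c=env.read_camera("top"); im=c["img"]
hsv=cv2.cvtColor(im,cv2.COLOR_BGR2HSV)
x0,y0,x1,y1=150,125,490,290
pale=cv2.inRange(hsv,(12,50,150),(28,190,255)); gray=cv2.inRange(hsv,(0,0,90),(180,45,200))
vis=cv2.resize(im[y0:y1,x0:x1],None,fx=2.35,fy=2.35,interpolation=cv2.INTER_CUBIC)
for nm,m,z in(("pale",pale,45),("gray",gray,24)):
    for k in blobs(m,60):
        (u,v),r=cv2.minEnclosingCircle(k)
        if not(x0<u<x1 and y0<v<y1): continue
        p=ray(c,u,v,z); q=ray(c,u+r,v,z)
        print(nm,round(u,1),round(v,1),round(r,1),p.round(1)[:2],"diam",round(2*np.linalg.norm(p-q),1))
        cv2.drawContours(vis,[((k-[x0,y0]+.5)*2.35).astype(int)],-1,(0,0,255) if nm=="pale" else (255,0,0),1)
cv2.imwrite("pics/crop.png",vis)
E
```

```text
pale 305.9 286.9 12.0 [325.1 112.9] diam 51.8
pale 466.6 282.8 45.2 [ 330.3 -232.2] diam 193.2
pale 227.0 275.0 16.3 [352.3 283.5] diam 70.6
pale 195.7 257.6 15.8 [390.5 352.4] diam 68.7
pale 235.5 258.0 25.8 [388.7 265.6] diam 112.3
pale 313.5 236.2 16.2 [434.2  95.6] diam 70.5
pale 452.5 138.0 21.1 [ 650.2 -216.5] diam 93.8
pale 264.5 153.5 275.1 [620.5 203.8] diam 1222.5
gray 448.6 230.0 11.4 [ 446.2 -203.8] diam 50.2
gray 405.6 225.8 9.0 [ 456.7 -108.8] diam 40.2
gray 451.2 188.2 13.3 [ 540.2 -213.7] diam 59.5
gray 408.8 183.9 15.4 [ 551.3 -119.1] diam 69.4
```

View pics/crop.png

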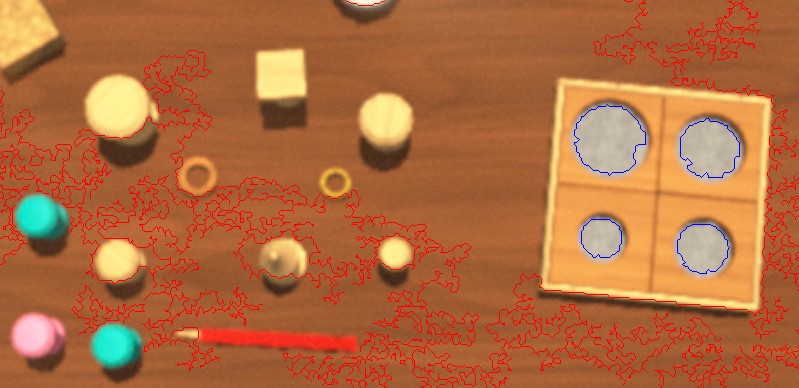

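The crop confirms the choice: round pale knobs at crop (119,107) largest, (386,122) large, (119,261) medium and (395,253) small. The square is at (281,75) and the finial at (283,260). The recesses are largest top-left, large top-right, small bottom-left and medium bottom-right. The pale mask is too loose, so I'll tighten it.

```bash
python3 - <<'E'
from h import *
c=env.read_camera("top"); im=c["img"]
hsv=cv2.cvtColor(im,cv2.COLOR_BGR2HSV)
x0,y0,x1,y1=150,125,490,290; F=3
big=cv2.resize(im[y0:y1,x0:x1],None,fx=F,fy=F,interpolation=cv2.INTER_CUBIC)
hsv=cv2.cvtColor(big,cv2.COLOR_BGR2HSV)
for t in((203,171),(201,237),(314,177),(318,233),(269,158),(270,237),(387,200),(430,190)): print(t,hsv[(t[1]-y0)*F,(t[0]-x0)*F])
vis=big.copy()
pale=cv2.inRange(hsv,(10,50,185),(32,150,255))
for k in blobs(pale,150):
    (u,v),r=cv2.minEnclosingCircle(k); U,V=(u+.5)/F-.5+x0,(v+.5)/F-.5+y0; z=24 if r>100 else 50
    p=ray(c,U,V,z); s=np.linalg.norm(ray(c,U+1,V,z)-p)
    print(round(U,1),round(V,1),p.round(1)[:2],"diam",round(2*r/F*s,1),"eqd",round(2*(cv2.contourArea(k)/np.pi)**.5/F*s,1))
    if r>100:
        b=cv2.boxPoints(cv2.minAreaRect(k)); b=(b+.5)/F-.5+[x0,y0]; w=np.array([ray(c,*q,24) for q in b]); print("tray",w.round(1)[:,:2].tolist(),w.mean(0).round(1),[np.linalg.norm(w[i]-w[i-1]).round(1) for i in range(4)])
    cv2.drawContours(vis,[k],-1,(0,0,255),1)
cv2.imwrite("pics/crop2.png",cv2.resize(vis,None,fx=.78,fy=.78,interpolation=cv2.INTER_AREA))
E
```

```text
(203, 171) [ 26 103 255]
(201, 237) [ 25 108 255]
(314, 177) [ 24 114 254]
(318, 233) [ 25 110 255]
(269, 158) [ 25 113 254]
(270, 237) [ 16 137 169]
(387, 200) [ 17 154 234]
(430, 190) [ 14 175 229]
229.7 266.7 [370.1 277. ] diam 19.0 eqd 10.5
270.3 235.2 [437.1 189.4] diam 44.3 eqd 32.3
201.1 236.1 [436.8 340.3] diam 46.3 eqd 39.9
317.6 232.1 [442.7  86.5] diam 29.9 eqd 27.8
313.9 174.8 [569.5  93.6] diam 51.9 eqd 49.1
429.3 207.7 [ 496.7 -163. ] diam 286.7 eqd 229.3
tray [[405.4, -48.2], [612.9, -70.9], [591.9, -281.6], [385.8, -253.8]] [ 499.  -163.6   24. ] [np.float64(206.5), np.float64(208.8), np.float64(211.7), np.float64(207.9)]
201.5 170.8 [581.8 342.8] diam 70.4 eqd 60.8
269.3 156.2 [612.9 192.4] diam 60.4 eqd 50.9
157.4 137.9 [658.3 443.6] diam 68.9 eqd 52.7
```

View pics/crop2.png

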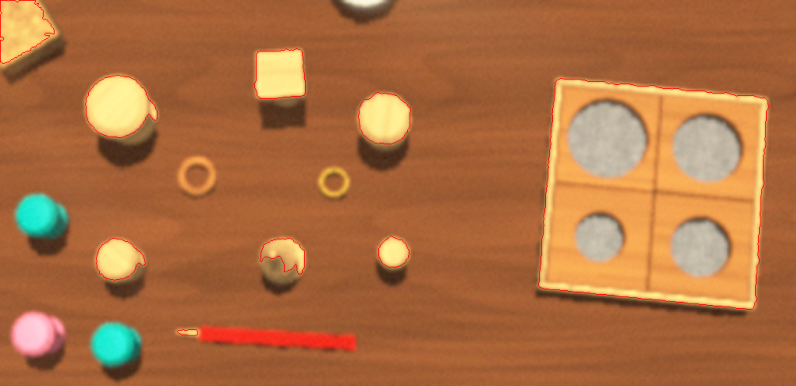

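```bash
cat >> h.py <<'E'
def caps(c,seeds):
    F=3; im=c["img"]; out={}
    for n,(u0,v0,d,z) in seeds.items():
        x0,y0=int(u0)-25,int(v0)-25
        big=cv2.resize(im[y0:y0+50,x0:x0+50],None,fx=F,fy=F,interpolation=cv2.INTER_CUBIC)
        m=cv2.inRange(cv2.cvtColor(big,cv2.COLOR_BGR2HSV),(10,50,185),(32,150,255))
        s=np.linalg.norm(ray(c,u0+1,v0,z)-ray(c,u0,v0,z)); k=int(d*.75/s*F)|1
        m=cv2.morphologyEx(m,cv2.MORPH_OPEN,cv2.getStructuringElement(cv2.MORPH_ELLIPSE,(k,k)))
        b=max(blobs(m,20),key=cv2.contourArea); (u,v),r=cv2.minEnclosingCircle(b)
        out[n]=(ray(c,(u+.5)/F-.5+x0,(v+.5)/F-.5+y0,z)[:2].round(1),round(2*r/F*s,1))
    return out
def go(*p):
    from scipy.spatial.transform import Rotation as R
    s=env.state(); r=R.from_euler("xyz",s["tcp_rot"]).as_matrix()
    return (r.T@(np.array(p)-s["eef_pos"])).round(1)
E
python3 - <<'E'
from h import *
c=env.read_camera("top")
S=dict(small=(317.6,232,30,37),medium=(200,236,40,43),large=(314,175,50,49),largest=(200,171,60,55))
P=caps(c,S)
for n,(p,d) in P.items(): print(n,p,d,S[n][2], "hypot",np.hypot(*p).round())
# side check: expected pixel of each cap top
c2=env.read_camera("side")
for n,(p,d) in P.items():
    q=np.linalg.inv(c2["pose"])@[*p,S[n][3],1]; print(n,(c2["K"]@q[:3]/q[2])[:2].round(1))
print(go(*P["small"][0],120),env.state()["t"])
E
```

```text
small [442.9  86.6] 28.5 30 hypot 451.0
medium [438.5 345.2] 40.6 40 hypot 558.0
large [568.6  93.8] 49.7 50 hypot 576.0
largest [581.9 345.3] 60.8 60 hypot 677.0
small [337.4 211.8]
medium [284.2 279.1]
large [293.5 194.7]
largest [229.2 251.7]
[ 442.2 -534.9  113.6] 0.3
```

Diameters match the sizes and the predicted side-view pixels agree, e.g. (338,211) and (294,195). I'm starting with the large knob.

```bash
python3 -c "
from h import *
print(go(568.6,93.8,130))"
```

```text
[ 561.1 -493.3  103.6]
```

```bash
python3 -m crank '[[561,-493,40,0,70],[561,-493,40,0,70],[561,-493,40,0,70],[561,-493,40,0,70],[561,-493,40,0,70],[561,-493,40,0,70],[561,-493,40,0,70],[561,-493,40,0,70],[561,-493,40,0,70],[561,-493,40,0,70]]'; python3 -c "
from h import *
print(go(568.6,93.8,130))"
```

```text
t: 1.13
eef_pos: [423.5, -201.7, 211.5]
tcp_rot: [3.141, -0.0, 0.394]
ft_force: [0.2, -1.3, -0.3]
opening: 0.733
grip_force: 0.0
[ 247.3 -217.4   81.4]
```

```bash
python3 -m crank '[[247,-217,80,0,70],[247,-217,80,0,70],[247,-217,80,0,70],[247,-217,80,0,70],[247,-217,80,0,70],[247,-217,80,0,70],[247,-217,80,0,70],[247,-217,80,0,70],[247,-217,80,0,70],[247,-217,80,0,70]]'; python3 -c "
from h import *
print(go(568.6,93.8,45.5))"
```

```text
t: 1.97
eef_pos: [568.1, 93.6, 130.3]
tcp_rot: [-3.141, 0.001, 0.397]
ft_force: [-0.1, -0.8, 0.2]
opening: 0.739
grip_force: 0.0
[ 0.6  0.1 84.8]
```

```bash
python3 -m crank '[[0,0,30,0,70],[0,0,60,0,70],[0,0,78,0,70],[0,0,85,0,70],[0,0,85,0,70],[0,0,85,0,30],[0,0,85,0,30],[0,0,85,0,30],[0,0,85,0,30],[0,0,85,0,30]]'; python3 -c "
from h import *
print(env.state()['eef_pos'])"
```

```text
t: 2.8
eef_pos: [568.4, 91.5, 47.5]
tcp_rot: [3.141, -0.002, 0.394]
ft_force: [-1.4, -0.6, 6.5]
opening: 0.513
grip_force: 30.0
[568.36511218  91.47933505  47.477471  ]
```

Gripped at about 49 mm, which matches the 50 mm cap. Lifting now.

```bash
python3 -m crank '[[0,0,-15,0,30],[0,0,-40,0,30],[0,0,-70,0,30],[0,0,-95,0,30],[0,0,-105,0,30],[0,0,-110,0,30],[0,0,-110,0,30]]'; python3 - <<'E'
from h import *
c=env.read_camera("side"); cv2.imwrite("pics/lift1.png",c["img"][80:320,160:480]); print(go(540,-215,160),env.state()['opening'])
E
```

```text
t: 3.38
eef_pos: [568.0, 91.6, 156.8]
tcp_rot: [3.141, -0.001, 0.394]
ft_force: [-1.0, -0.4, -0.8]
opening: 0.511
grip_force: 30.0
[-143.1  272.5   -4.1] 0.5127830170518561
```

View pics/lift1.png

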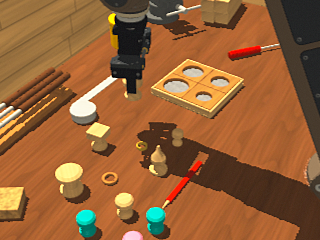

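The crop shows the knob hanging upright in the fingers at (132,90), with the others undisturbed. Next I carry it over its recess.

```bash
python3 -m crank '[[-10,19,0,0,30],[-28,53,0,0,30],[-46,88,0,0,30],[-64,122,0,0,30],[-82,156,0,0,30],[-100,190,0,0,30],[-118,225,0,0,30],[-132,252,0,0,30],[-140,266,0,0,30],[-143,272,0,0,30]]'; python3 -c "
from h import *
print(go(540,-215,60),env.state()['opening'])"
```

```text
t: 4.27
eef_pos: [539.3, -216.8, 154.5]
tcp_rot: [-3.14, 0.002, 0.391]
ft_force: [0.2, 0.4, -0.4]
opening: 0.517
grip_force: 30.0
[ 1.5 -1.2 94.5] 0.5170586498114683
```

```bash
python3 -m crank '[[1,-1,25,0,30],[1,-1,55,0,30],[1,-1,78,0,30],[1,-1,88,0,30],[1,-1,92,0,30],[1,-1,94,0,30],[1,-1,94,0,30],[1,-1,94,0,30]]'
```

```text
t: 4.93
eef_pos: [541.3, -213.2, 63.3]
tcp_rot: [3.14, -0.001, 0.394]
ft_force: [0.3, -0.7, -0.0]
opening: 0.512
grip_force: 30.0
```

```bash
python3 -m crank '[[0,0,1,0,30],[0,0,2,0,30],[0,0,3,0,30],[0,0,3,0,30]]'
```

```text
t: 5.27
eef_pos: [541.0, -213.4, 60.5]
tcp_rot: [3.14, -0.001, 0.394]
ft_force: [-2.4, 1.5, 8.1]
opening: 0.514
grip_force: 30.0
```

Contact at z 60.5, which is 47.5 + 13 as expected. Releasing and retreating.

```bash
python3 -m crank '[[0,0,0,0,66],[0,0,0,0,66],[0,0,0,0,66],[0,0,0,0,66],[0,0,-15,0,66],[0,0,-45,0,66],[0,0,-80,0,66],[0,0,-110,0,66],[0,0,-110,0,66]]'; python3 -c "
from h import *
print(go(581.9,345.3,150),env.state()['opening'])"
```

```text
t: 6.02
eef_pos: [542.6, -214.1, 174.8]
tcp_rot: [3.135, -0.005, 0.394]
ft_force: [-0.3, -0.4, -0.0]
opening: 0.696
grip_force: 0.0
[ 250.9 -501.6   22.9] 0.6955284397541429
```

Largest knob next, 561 mm away: two calls, opening to 82.

```bash
python3 -m crank '[[251,-502,20,0,66],[251,-502,20,0,82],[251,-502,20,0,82],[251,-502,20,0,82],[251,-502,20,0,82],[251,-502,20,0,82],[251,-502,20,0,82],[251,-502,20,0,82],[251,-502,20,0,82],[251,-502,20,0,82]]'; python3 - <<'E'
from h import *
c=env.read_camera("top"); cv2.imwrite("pics/p1.png",c["img"][130:280,150:490]); print(go(581.9,345.3,150))
E
```

```text
t: 6.85
eef_pos: [569.4, 204.3, 154.0]
tcp_rot: [3.142, 0.0, 0.394]
ft_force: [0.2, -0.5, 0.2]
opening: 0.861
grip_force: 0.0
[  63.6 -119.6    4. ]
```

View pics/p1.png

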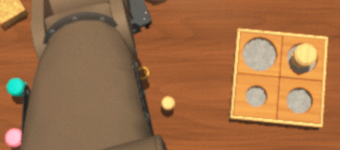

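The large knob stands in its recess at crop (305,55).

```bash
python3 -m crank '[[63,-120,4,0,82],[63,-120,4,0,82],[63,-120,4,0,82],[63,-120,4,0,82],[63,-120,4,0,82],[63,-120,4,0,82]]'; python3 -c "
from h import *
print(go(581.9,345.3,51))"
```

```text
t: 7.4
eef_pos: [581.5, 337.1, 149.6]
tcp_rot: [3.141, 0.001, 0.395]
ft_force: [-0.3, -0.1, 0.5]
opening: 0.865
grip_force: 0.0
[ 3.6 -7.4 98.6]
```

```bash
python3 -m crank '[[2,-4,0,0,82],[2,-4,0,0,82]]'; python3 -c "
from h import *
print(go(581.9,345.3,51))"
```

```text
t: 7.57
eef_pos: [582.5, 340.7, 150.5]
tcp_rot: [3.141, 0.0, 0.392]
ft_force: [-0.6, -0.2, -0.2]
opening: 0.861
grip_force: 0.0
[ 1.2 -4.5 99.5]
```

```bash
python3 -m crank '[[1,-4,30,0,82],[1,-4,60,0,82],[1,-4,85,0,82],[1,-4,96,0,82],[1,-4,99,0,82],[1,-4,99,0,40],[1,-4,99,0,40],[1,-4,99,0,40],[1,-4,99,0,40],[1,-4,99,0,40]]'
```

```text
t: 8.4
eef_pos: [582.2, 345.9, 52.9]
tcp_rot: [3.142, -0.002, 0.394]
ft_force: [-0.2, -1.0, 5.5]
opening: 0.614
grip_force: 30.0
```

```bash
python3 -m crank '[[0,0,-15,0,40],[0,0,-40,0,40],[0,0,-70,0,40],[0,0,-95,0,40],[0,0,-105,0,40],[0,0,-110,0,40],[0,0,-110,0,40]]'; python3 -c "
from h import *
print(go(551,-120,163),env.state()['opening'])"
```

```text
t: 8.98
eef_pos: [581.6, 345.7, 161.9]
tcp_rot: [3.142, -0.001, 0.394]
ft_force: [-0.7, -0.2, -1.8]
opening: 0.62
grip_force: 30.0
[-207.   418.3   -1.3] 0.6195764301568287
```

```bash
python3 -m crank '[[-7,14,0,0,40],[-22,45,0,0,40],[-40,81,0,0,40],[-58,117,0,0,40],[-76,153,0,0,40],[-94,190,0,0,40],[-112,226,0,0,40],[-130,262,0,0,40],[-148,299,0,0,40],[-166,335,0,0,40]]'; python3 -c "
from h import *
print(go(551,-120,163),env.state()['opening'])"
```

```text
t: 9.82
eef_pos: [555.4, -29.7, 159.9]
tcp_rot: [-3.14, 0.002, 0.394]
ft_force: [0.6, 0.2, -0.5]
opening: 0.615
grip_force: 30.0
[-38.7  81.7  -3.1] 0.6152140770502401
```

```bash
python3 -m crank '[[-16,33,0,0,40],[-28,60,0,0,40],[-36,76,0,0,40],[-39,82,0,0,40],[-39,82,0,0,40],[-39,82,0,0,40]]'; python3 -c "
from h import *
print(go(551,-120,66),env.state()['opening'])"
```

```text
t: 10.32
eef_pos: [551.7, -117.7, 160.6]
tcp_rot: [-3.14, 0.001, 0.393]
ft_force: [0.5, 0.6, -1.3]
opening: 0.614
grip_force: 30.0
[-1.5  2.  94.6] 0.6140123026251433
```

```bash
python3 -m crank '[[-1,1,25,0,40],[-1,1,55,0,40],[-1,1,78,0,40],[-1,1,88,0,40],[-1,1,92,0,40],[-1,1,93,0,40],[-1,1,93,0,40]]'
```

```text
t: 10.9
eef_pos: [552.3, -119.0, 69.2]
tcp_rot: [3.141, -0.001, 0.394]
ft_force: [0.3, 0.5, -0.2]
opening: 0.617
grip_force: 30.0
```

```bash
python3 -m crank '[[0,0,1,0,40],[0,0,2,0,40],[0,0,2,0,40]]'
```

```text
t: 11.15
eef_pos: [552.0, -119.4, 67.1]
tcp_rot: [3.141, -0.001, 0.394]
ft_force: [0.4, 0.1, -1.0]
opening: 0.617
grip_force: 30.0
```

```bash
python3 -m crank '[[0,0,1,0,40],[0,0,2,0,40],[0,0,2,0,40]]'
```

```text
t: 11.4
eef_pos: [552.0, -119.5, 65.8]
tcp_rot: [3.141, -0.001, 0.394]
ft_force: [-4.0, 0.6, 13.6]
opening: 0.619
grip_force: 30.0
```

Contact at 65.8, as expected. Releasing, then heading for the small knob.

```bash
python3 -m crank '[[0,0,0,0,76],[0,0,0,0,76],[0,0,0,0,76],[0,0,0,0,76],[0,0,-15,0,76],[0,0,-45,0,76],[0,0,-80,0,76],[0,0,-90,0,76],[0,0,-90,0,76]]'; python3 -c "
from h import *
print(go(442.9,86.6,130),env.state()['opening'])"
```

```text
t: 12.15
eef_pos: [552.9, -119.6, 157.1]
tcp_rot: [3.138, -0.004, 0.394]
ft_force: [-0.6, 0.8, 0.6]
opening: 0.795
grip_force: 0.0
[ -22.5 -232.7   26.2] 0.7953408697675473
```

```bash
python3 -m crank '[[-22,-233,26,0,52],[-22,-233,26,0,52],[-22,-233,26,0,52],[-22,-233,26,0,52],[-22,-233,26,0,52],[-22,-233,26,0,52],[-22,-233,26,0,52],[-22,-233,26,0,52],[-22,-233,26,0,52],[-22,-233,26,0,52]]'; python3 -c "
from h import *
print(go(442.9,86.6,34.5),env.state()['opening'])"
```

```text
t: 12.98
eef_pos: [442.6, 86.6, 128.1]
tcp_rot: [3.142, 0.0, 0.393]
ft_force: [0.1, 0.1, 0.4]
opening: 0.544
grip_force: 0.0
[ 0.3  0.1 93.6] 0.544047745051515
```

```bash
python3 -m crank '[[0,0,30,0,52],[0,0,60,0,52],[0,0,80,0,52],[0,0,90,0,52],[0,0,94,0,52],[0,0,94,0,15],[0,0,94,0,15],[0,0,94,0,15],[0,0,94,0,15],[0,0,94,0,15]]'
```

```text
t: 13.82
eef_pos: [442.5, 87.3, 35.2]
tcp_rot: [3.141, -0.002, 0.394]
ft_force: [0.7, -0.8, 2.5]
opening: 0.3
grip_force: 30.0
```

```bash
python3 -m crank '[[0,0,-15,0,15],[0,0,-40,0,15],[0,0,-70,0,15],[0,0,-95,0,15],[0,0,-105,0,15],[0,0,-110,0,15],[0,0,-110,0,15]]'; python3 -c "
from h import *
print(go(456,-109.5,145),env.state()['opening'])"
```

```text
t: 14.4
eef_pos: [442.4, 87.4, 145.6]
tcp_rot: [3.141, -0.002, 0.394]
ft_force: [-0.2, 0.7, -0.8]
opening: 0.3
grip_force: 30.0
[-63.  187.1   0.6] 0.2997552897069901
```

```bash
python3 -m crank '[[-5,14,0,0,15],[-15,44,0,0,15],[-27,80,0,0,15],[-39,116,0,0,15],[-50,149,0,0,15],[-58,173,0,0,15],[-62,184,0,0,15],[-63,187,0,0,15],[-63,187,0,0,15]]'; python3 -c "
from h import *
print(go(456,-109.5,48.2),env.state()['opening'])"
```

```text
t: 15.15
eef_pos: [455.3, -109.5, 143.8]
tcp_rot: [-3.141, 0.001, 0.393]
ft_force: [0.1, -0.6, -0.9]
opening: 0.301
grip_force: 30.0
[ 0.7  0.4 95.6] 0.3011985991569273
```

```bash
python3 -m crank '[[0,0,25,0,15],[0,0,55,0,15],[0,0,78,0,15],[0,0,88,0,15],[0,0,92,0,15],[0,0,93,0,15],[0,0,93,0,15]]'
```

```text
t: 15.73
eef_pos: [455.8, -108.7, 51.7]
tcp_rot: [3.142, 0.0, 0.395]
ft_force: [-0.6, -0.5, -0.1]
opening: 0.305
grip_force: 30.0
```

```bash
python3 -m crank '[[0,0,1,0,15],[0,0,2,0,15],[0,0,2,0,15]]'
```

```text
t: 15.98
eef_pos: [455.9, -109.5, 50.0]
tcp_rot: [3.141, -0.001, 0.394]
ft_force: [-0.5, -0.5, -0.7]
opening: 0.3
grip_force: 30.0
```

```bash
python3 -m crank '[[0,0,1,0,15],[0,0,2,0,15],[0,0,2,0,15]]'
```

```text
t: 16.23
eef_pos: [455.9, -109.6, 48.1]
tcp_rot: [3.141, -0.001, 0.394]
ft_force: [-0.9, 0.3, 9.9]
opening: 0.302
grip_force: 30.0
```

Contact at 48.1. Releasing, then the medium knob.

```bash
python3 -m crank '[[0,0,0,0,46],[0,0,0,0,46],[0,0,0,0,46],[0,0,0,0,46],[0,0,-15,0,46],[0,0,-45,0,46],[0,0,-80,0,46],[0,0,-100,0,46],[0,0,-100,0,46]]'; python3 -c "
from h import *
print(go(438.5,345.2,140),env.state()['opening'])"
```

```text
t: 16.98
eef_pos: [457.0, -109.9, 151.0]
tcp_rot: [3.137, -0.004, 0.394]
ft_force: [0.9, 0.5, 0.4]
opening: 0.481
grip_force: 0.0
[ 157.6 -427.4    9.9] 0.480893246692548
```

```bash
python3 -m crank '[[158,-428,8,0,60],[158,-428,8,0,60],[158,-428,8,0,60],[158,-428,8,0,60],[158,-428,8,0,60],[158,-428,8,0,60],[158,-428,8,0,60],[158,-428,8,0,60],[158,-428,8,0,60],[158,-428,8,0,60]]'; python3 -c "
from h import *
print(go(438.5,345.2,140))"
```

```text
t: 17.82
eef_pos: [438.1, 308.8, 139.3]
tcp_rot: [3.141, 0.001, 0.394]
ft_force: [0.5, -0.6, 0.6]
opening: 0.631
grip_force: 0.0
[ 14.3 -33.4  -0.7]
```

```bash
python3 -m crank '[[14,-33,0,0,60],[14,-33,0,0,60],[14,-33,0,0,60],[14,-33,0,0,60]]'; python3 - <<'E'
from h import *
c=env.read_camera("side"); cv2.imwrite("pics/pre4.png",cv2.resize(c["img"][130:350,180:440],None,fx=2,fy=2)); print(go(438.5,345.2,40),env.state()["eef_pos"])
E
```

```text
t: 18.15
eef_pos: [438.7, 342.2, 139.3]
tcp_rot: [3.141, 0.002, 0.394]
ft_force: [0.0, 0.4, -0.9]
opening: 0.634
grip_force: 0.0
[ 1.  -3.4 99.6] [438.95941477 341.73509495 139.56876424]
```

View pics/pre4.png

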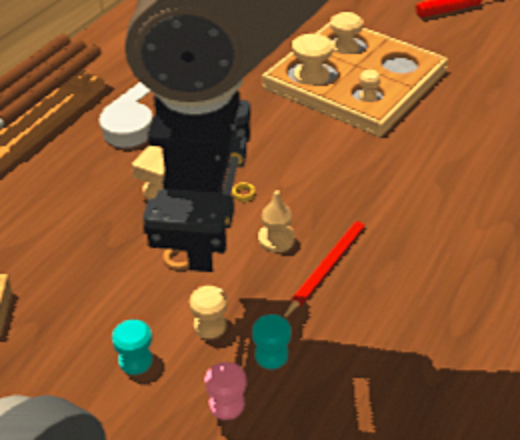

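Three knobs stand in their recesses (crop (313,60), (346,28), (369,85)). The medium knob at (209,310) is clear of the turquoise and pink ones. Descending.

```bash
python3 -m crank '[[1,-3,30,0,60],[1,-3,60,0,60],[1,-3,85,0,60],[1,-3,96,0,60],[1,-3,100,0,60],[1,-3,100,0,22],[1,-3,100,0,22],[1,-3,100,0,22],[1,-3,100,0,22],[1,-3,100,0,22]]'
```

```text
t: 19.03
eef_pos: [439.5, 346.0, 41.3]
tcp_rot: [-3.141, -0.002, 0.394]
ft_force: [-0.4, -1.0, 5.4]
opening: 0.408
grip_force: 30.0
```

```bash
python3 -m crank '[[0,0,-15,0,22],[0,0,-40,0,22],[0,0,-70,0,22],[0,0,-100,0,22],[0,0,-115,0,22],[0,0,-120,0,22],[0,0,-120,0,22]]'; python3 -c "
from h import *
print(go(445,-204.7,160),env.state()['opening'])"
```

```text
t: 19.62
eef_pos: [439.2, 346.0, 161.4]
tcp_rot: [-3.141, -0.003, 0.394]
ft_force: [-0.0, 0.2, 0.0]
opening: 0.405
grip_force: 30.0
[-206.   510.8    0.8] 0.4053261591073444
```

```bash
python3 -m crank '[[-6,15,0,0,22],[-19,47,0,0,22],[-33,82,0,0,22],[-48,119,0,0,22],[-63,156,0,0,22],[-78,193,0,0,22],[-93,230,0,0,22],[-108,267,0,0,22],[-123,304,0,0,22],[-136,338,0,0,22]]'; python3 -c "
from h import *
print(go(445,-204.7,160),env.state()['opening'])"
```

```text
t: 20.45
eef_pos: [442.0, -20.5, 159.0]
tcp_rot: [-3.141, 0.002, 0.394]
ft_force: [0.6, 1.0, 0.4]
opening: 0.404
grip_force: 30.0
[-67.9 171.3  -1. ] 0.4040893001486441
```

```bash
python3 -m crank '[[-14,36,0,0,22],[-28,71,0,0,22],[-42,106,0,0,22],[-55,139,0,0,22],[-63,160,0,0,22],[-67,169,0,0,22],[-68,171,0,0,22],[-68,171,0,0,22],[-68,171,0,0,22]]'; python3 -c "
from h import *
print(go(445,-204.7,54.3),env.state()['opening'])"
```

```text
t: 21.2
eef_pos: [445.6, -201.3, 159.7]
tcp_rot: [-3.141, 0.001, 0.394]
ft_force: [0.8, 0.2, -0.3]
opening: 0.404
grip_force: 30.0
[ -1.8   3.1 105.4] 0.4039545387617112
```

```bash
python3 -m crank '[[-2,3,25,0,22],[-2,3,55,0,22],[-2,3,80,0,22],[-2,3,95,0,22],[-2,3,101,0,22],[-2,3,103,0,22],[-2,3,103,0,22]]'
```

```text
t: 21.78
eef_pos: [445.4, -205.3, 57.4]
tcp_rot: [-3.142, 0.0, 0.395]
ft_force: [0.3, 0.4, 1.0]
opening: 0.402
grip_force: 30.0
```

```bash
python3 -m crank '[[0,0,1,0,22],[0,0,2,0,22],[0,0,2,0,22]]'
```

```text
t: 22.03
eef_pos: [445.5, -206.1, 55.9]
tcp_rot: [3.14, -0.001, 0.394]
ft_force: [-0.0, -1.3, 0.0]
opening: 0.408
grip_force: 30.0
```

```bash
python3 -m crank '[[0,0,1,0,22],[0,0,2,0,22],[0,0,2,0,22]]'
```

```text
t: 22.28
eef_pos: [445.4, -206.2, 54.2]
tcp_rot: [3.141, -0.001, 0.394]
ft_force: [-1.8, 2.3, 14.2]
opening: 0.409
grip_force: 30.0
```

```bash
python3 -m crank '[[0,0,0,0,56],[0,0,0,0,56],[0,0,0,0,56],[0,0,0,0,56],[0,0,-15,0,56],[0,0,-45,0,56],[0,0,-80,0,56],[0,0,-110,0,56],[0,0,-120,0,56],[0,0,-120,0,56]]'; python3 -m crank '[[0,300,-40,0,56],[0,300,-40,0,56],[0,300,-40,0,56],[0,300,-40,0,56],[0,300,-40,0,56],[0,300,-40,0,56],[0,300,-40,0,56],[0,300,-40,0,56],[0,300,-40,0,56],[0,300,-40,0,56]]'; python3 - <<'E'
from h import *
c=env.read_camera("top"); cv2.imwrite("pics/end.png",cv2.resize(c["img"][125:290,150:490],None,fx=2.35,fy=2.35))
S=dict(small=(405,224,30,50),medium=(449,228,40,56),large=(453,185,50,62),largest=(408,180,60,68))
T=dict(small=(456,-109.5),medium=(445,-204.7),large=(540,-215),largest=(551,-120))
for n,(p,d) in caps(c,S).items(): print(n,p,d,T[n])
c=env.read_camera("side"); cv2.imwrite("pics/end2.png",cv2.resize(c["img"][120:350,180:440],None,fx=2,fy=2)); print(env.state()["t"])
E
```

```text
t: 23.12
eef_pos: [446.0, -206.5, 175.6]
tcp_rot: [3.138, -0.003, 0.394]
ft_force: [-0.2, -1.1, -0.2]
opening: 0.59
grip_force: 0.0
t: 23.95
eef_pos: [559.7, -482.8, 210.6]
tcp_rot: [-3.139, 0.001, 0.393]
ft_force: [-0.4, 1.2, -0.3]
opening: 0.587
grip_force: 0.0Traceback (most recent call last):
  File "<stdin>", line 5, in <module>
  File "h.py", line 17, in caps
    b=max(blobs(m,20),key=cv2.contourArea); (u,v),r=cv2.minEnclosingCircle(b)
ValueError: max() iterable argument is empty
```

View pics/end.png

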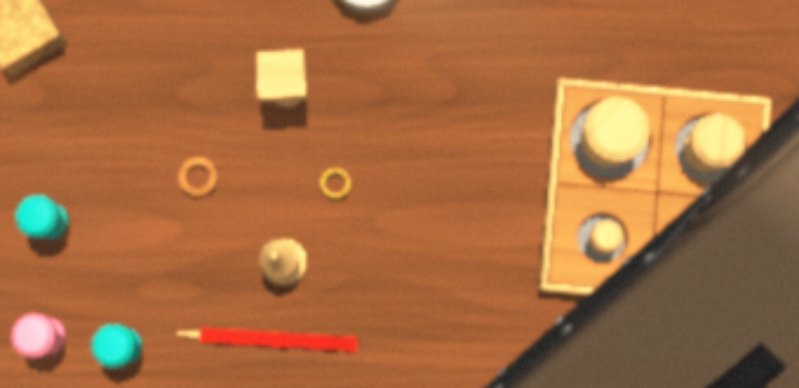

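The top view shows three knobs in place, at (617,130), (717,140) and (606,236). The arm hides the medium one. The blank (281,75) and finial (283,262) have not moved. I'll back the arm off along the same line and look again.

```bash
python3 -m crank '[[-200,130,0,0,56],[-200,130,0,0,56],[-200,130,0,0,56],[-200,130,0,0,56],[-200,130,0,0,56],[-200,130,0,0,56],[-200,130,0,0,56],[-200,130,0,0,56],[-200,130,0,0,56]]'; python3 - <<'E'
from h import *
t=env.read_camera("top"); s=env.read_camera("side")
a=cv2.resize(t["img"][140:270,370:500],None,fx=3,fy=3); b=cv2.resize(s["img"][115:245,290:420],None,fx=3,fy=3)
cv2.imwrite("pics/end3.png",np.hstack([a,b]))
S=dict(small=(405,224,30,50),medium=(449,228,40,56),large=(453,185,50,62),largest=(412,180,60,68))
T=dict(small=(456,-109.5),medium=(445,-204.7),large=(540,-215),largest=(551,-120))
for n in S:
    try: print(n,caps(t,{n:S[n]})[n],T[n])
    except ValueError: print(n,"no cap")
E
```

```text
t: 24.75
eef_pos: [426.0, -678.5, 213.0]
tcp_rot: [-3.141, -0.0, 0.394]
ft_force: [0.3, 0.1, -0.3]
opening: 0.588
grip_force: 0.0
small (array([ 456.5, -109.7]), np.float64(33.1)) (456, -109.5)
medium (array([ 445.8, -205.3]), np.float64(42.3)) (445, -204.7)
large (array([ 541.7, -212.1]), np.float64(52.0)) (540, -215)
largest (array([ 551.7, -118.7]), np.float64(62.5)) (551, -120)
```

View pics/end3.png

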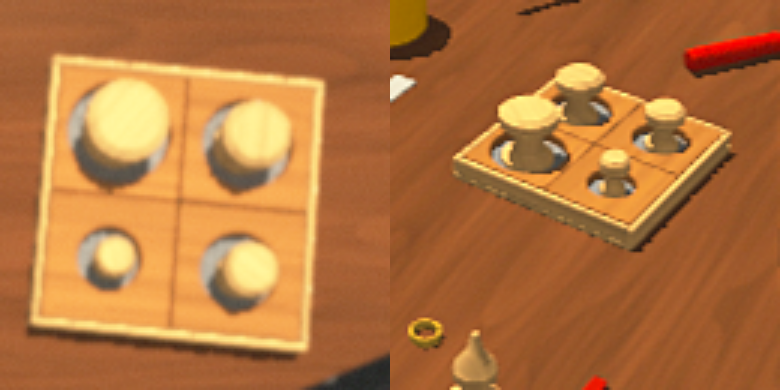

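All four knobs stand upright, each in the recess of its size and within about 4 mm of its centre by measurement.

```bash
python3 -c "
from cell import env
print(env.job_done())"
```

```text
the job is handed in; nothing more can be done
None
```

The job is handed in at about 25 s of the 96 s: all four knobs stand upright in the recesses of their own size, and the blank and finial still stand where they were; the hand-in gave no verdict.

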